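# Level the two-tray balance with the projector's trim weights

## Robot

A 6-joint arm with a two-finger parallel gripper is mounted at the origin on the work surface. World frame = base frame: x ahead of the robot, y to its left, z up, the work surface at z = 0. Lengths are in mm, angles in rad, forces in N, time in s.
With the tool pointing down it reaches from about 350 to 975 mm from the base axis. Payload 7.1 kg.
Tool frame: the origin (TCP) lies midway between the tips of the shut fingers; the grasp point (between the pads) lies pinch_z behind it (pinch_z is the distance from the TCP to the grasp point, in mm); z points along the fingers, y is the line along which they close (so a half turn about z gives the same grasp; the last joint's range is limited). The gripper opens to 88 mm and grips with 3 to 60 N. Pads are 20 mm wide; open, the fingers measure 115 mm over their backs; the gripper's body (75 mm by 178 mm) begins 61 mm behind the grasp point.
Start: joints at [-1.352, 0.423, 1.63, -0, 1.089, -0.019], TCP at [147.247, -607.39, 222.675] pointing down, gripper open.
Joint ranges: [-3, 3], [-0.9, 2.11], [0.09, 2.58], [-1.31, 4.45], [0.11, 2.69], [-2.54, 2.54]. Speed limits (rad/s): [2.39, 2.39, 3.01, 3.14, 3.14, 3.14].

## Interface

Orientations are given as a rotation vector (axis times angle).
In Python, from workcell import get_obs, get_image, close_job, pinch_z gives the robot as it stands.
- The arm moves only by the tool jog_arm, never from a script. Its argument "commands" is a list of rows, each a list of 3 entries, a list of its own where there are three numbers: the gripper command: -1 is shut, 1 is fully open, values between are in proportion, then the shift along the tool's x, y, z as a fraction of full scale, then the turn, a rotation vector about the tool's x, y, z as a fraction of full scale. In form: [[gripper, [tx, ty, tz], [rx, ry, rz]], ...]. A call has 1 to 10 rows; each row shifts and turns the commanded pose from where the row before left it, along the tool's axes as they then stand; what a row does not reach is not made up. Full scale, the value 1, is 0.1 m for a shift and 45 degrees for a turn. A row lasts 1/10 s, in which the tool goes at most 50 mm and 8.59 degrees, less where a joint would pass 70% of its speed; a pose out of reach is approached as far as the arm can. A call with a number of a shift or a turn outside -1 to 1 is refused whole. A call with a gripper value outside its range is refused whole. The fingers move at their own pace and stop on an object; the grip force is fixed at half the most. Time passes only in rows, so rows that do not move let the fingers close. It gives the time, the measured TCP pose, the force, the opening and the grip force at its end, in the units of the state.
- get_obs(): the state, without advancing time (a new reading comes with each control period).
- get_image(name): name is "scene" or "top"; returns a dict with "image" (384x512x3 uint8, blue, green, red), "z_map" (384x512 float32, mm along the optical axis (not along the pixel's ray), 0 where there is no reading), "intrinsics" (3x3 intrinsics, pixels), "k1" (the pictures are not rectified: a ray, as slopes to the right and down, at radius r is drawn at 1 + k1 r^2 times it, then the intrinsics apply), "eye" and "orientation" of the camera in the world. Camera axes: x right, y down, z forward; pixel columns grow to the right and rows downward; lengths in mm; the calibration is good to about 2 mm. A picture is of the moment at which its call begins.
- close_job(): hands the job in; it is judged then, once.
The state is a dict: "t": time; "qpos": joint angles; "qvel": joint speeds; "joint_torque": joint torques, N m; "ee_pos": TCP position; "orientation": TCP orientation; "ft_force": force on the tool from outside, world axes, zero at the start; "moment": the same for the moment, N m; "width": finger opening in mm; "grasp_force": force on a finger pad.
Only numpy, scipy, OpenCV 4.12 (cv2) and the standard library are available. Lean on these libraries where they do the work, as an engineer would, in place of code of your own. Each camera call takes 0.05 s, during which the arm holds its last target. There are 200 camera calls.

## Task

Make up two equal sets of trim weights for the projector's hanging yoke: all six weights, including the two small ones leaning in the rack, must end up standing upright in the balance's two trays, shared out so that the trays come to rest level with each other. Somebody left the green rubber lamp grip in one of the trays; take it out and stand it upright on the cork pad. Leave everything else on the bench where it is.

Things in the scene. Friction and masses are not known exactly. Their poses are not given: they have to be found in the camera images.
- balance_top (a point): Two-tray balance bolted down: low green housing 170 x 250 mm on a dark foot 200 x 270 mm, two identical trays on top. This point: middle of the housing's top, 54 mm above the bench. Tray centres lie 75 mm either side along its y; x runs along the trays. Trays stay horizontal and only rise or sink, equally and oppositely, wherever the load lies in them; the heavier sinks.
- tray_a (a joint): height of tray A above its level position (m): 0 is level with the other tray, range -0.014 (lower stop) to +0.014 (upper stop). Light centring spring: about 12 mm of travel for 100 g difference between the trays. Moves damped, settles in about 2 s; a push on a tray moves it.
- tray_b (a joint): the same for tray B (always minus tray A's value).
- tray_a_floor (a point): Tray A (either side of the balance): dark steel, 250 x 100 mm outside, walls 4 mm thick, rim 10 mm above its floor. This point: centre of its floor, 79 mm above the bench when level, moving with the tray; x along the 250 mm, z up. At the start the large and a mid weight stand about 70 mm either side of centre along x, the lamp grip between.
- tray_b_floor (a point): Tray B (either side of the balance): dark steel, 250 x 100 mm outside, walls 4 mm thick, rim 10 mm above its floor. This point: centre of its floor, 79 mm above the bench when level, moving with the tray; x along the 250 mm, z up. At the start two mid weights stand about 70 mm either side of centre along x, nothing between.
- weight_large_c (a point): large trim weight: aluminium, round body 56 mm diameter, 64 mm tall, with a coaxial grip stem 24 mm diameter, 44 mm tall on top, 108 mm in all; 500 g (the only one of this size), good to 2 %. Starts in tray A. This point: on the axis half-way up (54 mm from the foot); z along the axis towards the stem, so the stem spans 10 to 54 mm along z.
- weight_mid1_c (a point): mid trim weight: aluminium, round body 42 mm diameter, 64 mm tall, with a coaxial grip stem 24 mm diameter, 44 mm tall on top, 108 mm in all; 300 g (three alike), good to 2 %. Starts in tray A. This point: on the axis half-way up (54 mm from the foot); z along the axis towards the stem, so the stem spans 10 to 54 mm along z.
- weight_mid2_c (a point): mid trim weight: aluminium, round body 42 mm diameter, 64 mm tall, with a coaxial grip stem 24 mm diameter, 44 mm tall on top, 108 mm in all; 300 g (three alike), good to 2 %. Starts in tray B. This point: on the axis half-way up (54 mm from the foot); z along the axis towards the stem, so the stem spans 10 to 54 mm along z.
- weight_mid3_c (a point): mid trim weight: aluminium, round body 42 mm diameter, 64 mm tall, with a coaxial grip stem 24 mm diameter, 44 mm tall on top, 108 mm in all; 300 g (three alike), good to 2 %. Starts in tray B. This point: on the axis half-way up (54 mm from the foot); z along the axis towards the stem, so the stem spans 10 to 54 mm along z.
- weight_small1_c (a point): small trim weight: aluminium, round body 32 mm diameter, 64 mm tall, with a coaxial grip stem 24 mm diameter, 44 mm tall on top, 108 mm in all; 200 g (two alike), good to 2 %. Starts in a leaning rack pocket, drawn out along its axis. This point: on the axis half-way up (54 mm from the foot); z along the axis towards the stem, so the stem spans 10 to 54 mm along z.
- weight_small2_c (a point): small trim weight: aluminium, round body 32 mm diameter, 64 mm tall, with a coaxial grip stem 24 mm diameter, 44 mm tall on top, 108 mm in all; 200 g (two alike), good to 2 %. Starts in a leaning rack pocket, drawn out along its axis. This point: on the axis half-way up (54 mm from the foot); z along the axis towards the stem, so the stem spans 10 to 54 mm along z.
- rack_mid (a point): Dark wooden rack on the bench, foot 150 x 190 mm, two square pockets 90 mm apart along its y (36 mm wide inside, 46 mm deep along the lean), each with a small weight leaning 35 degrees from vertical to the rack's front (-x here, towards the robot). This point: centre of its foot, on the bench.
- lamp_grip_c (a point): Lamp grip: green rubber upright cylinder with dark ribs, 36 mm diameter, 70 mm tall, about 90 g, standing in the middle of tray A at the start. This point: its centre (35 mm above its foot); z along its axis.
- pad_top (a point): Cork pad fixed on the bench, 130 (x) x 100 (y) mm, 6 mm thick. This point: centre of its top face.
- bayonet_socket: bystander: pale ceramic bayonet socket bolted upright on the bench, 68 mm wide, 60 mm tall; origin at its foot.
- lamp: bystander: amber glass halogen lamp standing on its ceramic base, 44 mm diameter, 108 mm tall, loose; origin at its foot.
- spanner: bystander: steel spanner 170 mm long lying loose on the bench along its x; origin at its underside.
- thumb_knob1: bystander: knurled aluminium thumb knob, 60 mm diameter, 30 mm tall, loose; origin at its foot.
- thumb_knob2: bystander: a second such thumb knob, loose; origin at its foot.
- screw_jar: bystander: grey jar with steel lid, 64 mm diameter, 75 mm tall, loose; origin at its foot.
- screwdriver: bystander: screwdriver 200 mm long lying loose along its x; origin at its underside.

How it is judged:
By the outcome, as a careful person would: the job done as asked, in the order asked, and still so for the second after the job is handed in, with the robot touching nothing.
It also fails if it takes over 72 s, if anything falls off the work surface, if the arm or the gripper's body presses on something with over 40 N, if the wrist force passes 120 N, or if a joint passes its speed limit or range.

## Working session

There is one attempt and no reset: what is moved stays moved. The work goes in short steps, Python scripts to look and compute and a tool call to move; the robot and the scene stay as the last step left them, time stands still between calls to the robot, and variables do not carry over. Pictures are saved under pics/ and viewed, at most 10 in all, crops included, and the job is handed in when it is done.

Besides the shell and the picture viewer there is one more tool, called after "Emit:" as name(argument=value, ...), one argument or row to a line, values as JSON. jog_arm: Moves the arm, as the interface text tells. Its arguments: {"type":"object","properties":{"commands":{"type":"array","items":{"type":"array"}}},"required":["commands"]}

```bash
mkdir -p pics; ls; cat > h.py <<'E'
import numpy as np, cv2
from workcell import get_obs, get_image, close_job, pinch_z
from scipy.spatial.transform import Rotation as R
def rot(o):
    o=np.array(o,float)
    return o if o.shape==(3,3) else R.from_rotvec(o).as_matrix()
def cloud(d):
    "world xyz per pixel from the z map"
    h,w=d["z_map"].shape; K=np.array(d["intrinsics"],float)
    u,v=np.meshgrid(np.arange(w),np.arange(h))
    p=np.stack([u,v],-1).reshape(-1,1,2).astype(float)
    n=cv2.undistortPoints(p,K,np.array([d["k1"],0,0,0,0.])).reshape(h,w,2)
    c=np.dstack([n,np.ones((h,w))])*d["z_map"][...,None]
    return c@rot(d["orientation"]).T+np.array(d["eye"])
E
python3 - <<'E'
from h import *
s,t=get_image("scene"),get_image("top")
for n,d in (("scene",s),("top",t)):
    cv2.imwrite(f"pics/{n}0.png",cv2.resize(d["image"],None,fx=1.5,fy=1.5))
    print(n,d["eye"],d["orientation"],d["intrinsics"],d["k1"],(d["z_map"]>0).mean())
    np.savez(f"{n}0.npz",img=d["image"],P=cloud(d))
print(pinch_z, get_obs())
E
```

```text
pics
scene [1141.99958272  832.7873894   910.17844717] [-0.77104613 -2.46900066  1.24380106] [[490.21380675   0.         252.696186  ]
 [  0.         490.21380675 189.86064376]
 [  0.           0.           1.        ]] -0.024215456015429373 0.9959920247395834
top [ 282.39677545  -42.59551281 1295.90956868] [-2.18751062  2.03699255 -0.20892447] [[384.443595     0.         255.06391336]
 [  0.         384.443595   184.01163707]
 [  0.           0.           1.        ]] -0.06244713058043508 0.99591064453125
18.700000000000003 {'t': 0.1, 'qpos': array([-1.35200953e+00,  4.23757060e-01,  1.63061039e+00,  1.00150532e-05,
        1.08860087e+00, -1.89980586e-02]), 'qvel': array([ 0.00113911, -0.0002985 , -0.00166959,  0.00109401,  0.00010834,
        0.00045073]), 'joint_torque': array([ 7.28945743e-04, -5.45612419e+01, -2.74325269e+01,  6.45769620e-02,
        1.88031374e-02, -3.57299803e-05]), 'ee_pos': array([ 147.13838935, -606.91458477,  221.98528029]), 'orientation': array([-3.11805578e+00, -3.72462533e-01,  2.01550959e-04]), 'ft_force': array([-0.48248804, -0.00218521, -0.71685235]), 'moment': array([ 0.00933007, -0.01046835,  0.00786315]), 'grasp_force': 0.0, 'width': 87.85093194474513}
```

View pics/scene0.png

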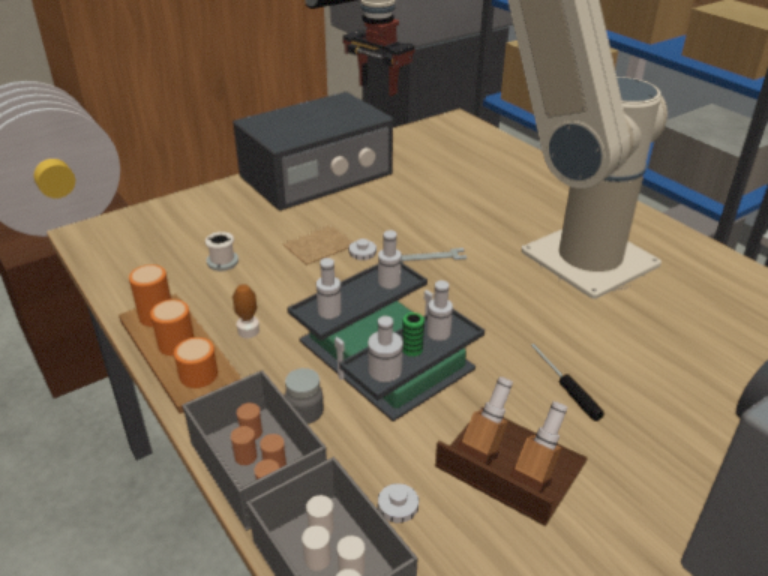

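View pics/top0.png

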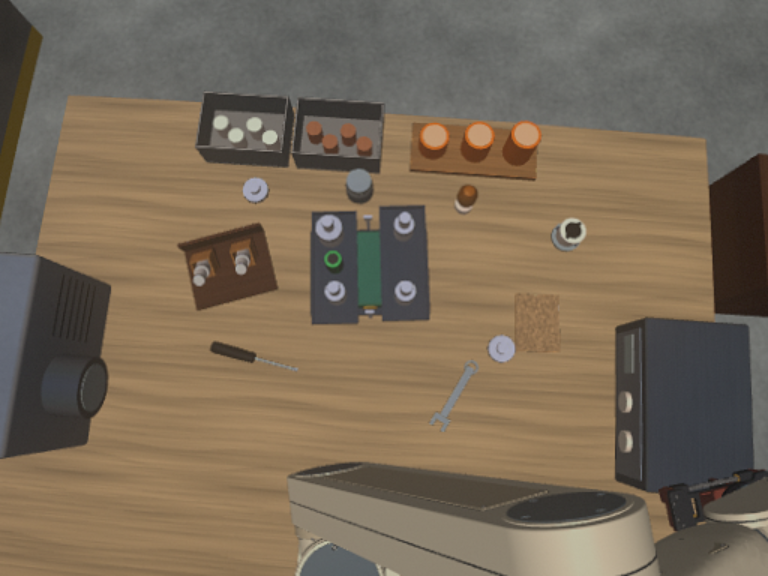

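The scene view shows tray A nearest the rack, at about (400,345), with the large weight at (385,350), the lamp grip at (413,333) and a mid weight at (440,318). Tray B is at (357,293) with two mid weights. The small weights lean in the rack at (495,410) and (547,440).
The top view (x up, y left) shows the A stems at (328,226) and (334,291), the grip at (333,260), and the B stems at (404,223) and (405,291). The small stems are at (200,270) and (241,262), and the pad is at (538,322).

```bash
cat > m.py <<'E'
from h import *
def blobs(P,img,mask,amin=12):
    n,l,st,c=cv2.connectedComponentsWithStats(mask.astype(np.uint8))
    return [(st[i,4],c[i].round(1),P[l==i]) for i in range(1,n) if st[i,4]>=amin]
def report(n,img,P):
    hsv=cv2.cvtColor(img,cv2.COLOR_BGR2HSV); x,y,z=P[...,0],P[...,1],P[...,2]
    reg=(x>330)&(x<750)&(y>-400)&(y<400)
    print(n,"bench z",np.median(z[(x>300)&(x<400)&(y>0)&(y<100)]))
    tall=reg&(z>125)&(z<230)
    for a,c,q in blobs(P,img,tall):
        top=q[q[:,2]>np.percentile(q[:,2],95)-5]
        print(" tall",a,c,"c",q.mean(0).round(1),"top",top.mean(0).round(1),"mid-range",((top.max(0)+top.min(0))/2).round(1))
    g=reg&(hsv[...,0]>45)&(hsv[...,0]<85)&(hsv[...,1]>120)&(z>90)
    for a,c,q in blobs(P,img,g): 
        top=q[q[:,2]>np.percentile(q[:,2],97)-5]; print(" green",a,c,q.mean(0).round(1),top.mean(0).round(1),q.min(0).round(1),q.max(0).round(1))
    for k,lo,hi in (("tray",60,72),("tray",88,103)):
        for a,c,q in blobs(P,img,reg&(z>lo)&(z<hi)&(hsv[...,2]<110)&(y<150)&(y>-150),200):
            r=cv2.minAreaRect(q[:,:2].astype(np.float32)); print(" tray",a,np.round(r[0],1),np.round(r[1],1),round(r[2],1),np.median(q[:,2]).round(1))
    pm=reg&(z<15)&(y<-150)&(y>-400)&(z>3.5)
    for a,c,q in blobs(P,img,cv2.morphologyEx(pm.astype(np.uint8),cv2.MORPH_OPEN,np.ones((3,3))),200):
        r=cv2.minAreaRect(q[:,:2].astype(np.float32)); print(" pad?",a,c,np.round(r[0],1),np.round(r[1],1),round(r[2],1),np.median(q[:,2]).round(1))
    rk=reg&(y>150)&(z>4)&(z<120)&(hsv[...,2]<120)
    for a,c,q in blobs(P,img,rk,200):
        r=cv2.minAreaRect(q[:,:2].astype(np.float32)); print(" rack?",a,c,np.round(r[0],1),np.round(r[1],1),round(r[2],1),np.median(q[:,2]).round(1))
if __name__=="__main__":
    for n in("top","scene"):
        f=np.load(n+"0.npz"); report(n,f["img"],f["P"])
E
python3 m.py
python3 - <<'E'
from h import *
for n,pts in (("top",[(328,226),(333,260),(334,291),(404,223),(405,291),(200,275),(241,265),(205,262),(247,245),(538,322)]),("scene",[(503,384),(557,408),(493,405),(547,430),(484,433),(537,460)])):
    f=np.load(n+"0.npz")
    for p in pts: print(n,p,f["P"][int(p[1]/1.5),int(p[0]/1.5)].round(0))
E
```

```text
top bench z -0.2491870023370666
 tall 186 [269.4 150.3] c [620.  -65.6 168.1] top [626.5 -65.8 200.2] mid-range [626.1 -64.5 201.5]
 tall 219 [219.1 151.6] c [612.7  90.1 140.3] top [616.1  91.4 172. ] mid-range [617.   91.  172.4]
 tall 109 [222.  173.1] c [546.3  75.6 134. ] top [547.4  74.9 135.7] mid-range [546.4  75.8 138. ]
 tall 21 [159.7 177.3] c [520.2 269.3 128.6] top [521.4 267.6 129.8] mid-range [521.4 268.  130.3]
 tall 23 [131.6 185.4] c [488.4 354.3 128. ] top [489.5 354.4 129.2] mid-range [489.5 353.2 130.3]
 tall 134 [223.3 194.1] c [478.4  64.6 147.3] top [482.1  66.5 172.8] mid-range [481.7  65.3 173.8]
 tall 165 [270.3 194.8] c [482.2 -76.9 170.7] top [486.6 -77.1 200.8] mid-range [486.7 -77.5 201.1]
 green 34 [221.9 173.1] [546.2  76.1 134.5] [546.3  74.4 135.3] [532.7  59.9 129.5] [562.8  92.1 138.6]
 tray 1361 [547.4  77.4] [249.  99.] 5.4 64.7
 tray 1796 [561.4 -71.5] [248.5 100.1] 5.6 92.7
 rack? 2060 [155.  177.4] [546.5 326. ] [164.7 190.2] 19.7 11.3
 rack? 233 [154.8 234.2] [349.6 292.3] [100.3  25.7] 79.5 22.4
scene bench z -0.38883611684627795
 tall 338 
[... 840 characters left out ...]
tray 1662 [562.3 -67.3] [253.6 105.4] 5.4 93.1
 rack? 356 [387.6 265. ] [351.7 292.5] [109.9  23.1] 81.1 21.2
 rack? 2534 [335.3 308.3] [539.9 327.9] [151.5 191.3] 19.6 22.8
top (328, 226) [609.  91. 170.]
top (333, 260) [546.  75. 138.]
top (334, 291) [473.  66. 178.]
top (404, 223) [618. -63. 200.]
top (405, 291) [479. -75. 201.]
top (200, 275) [497. 352. 124.]
top (241, 265) [524. 268. 131.]
top (205, 262) [537. 364.  72.]
top (247, 245) [580. 275.  75.]
top (538, 322) [ 466. -382.    8.]
scene (503, 384) [526. 277. 125.]
scene (557, 408) [496. 360. 127.]
scene (493, 405) [546. 280.  95.]
scene (547, 430) [513. 362.  94.]
scene (484, 433) [576. 297.  69.]
scene (537, 460) [545. 381.  67.]
```

```bash
cat >> h.py <<'E'
from scipy.optimize import least_squares
AX=np.array([-np.cos(np.radians(20))*np.sin(np.radians(35)),-np.sin(np.radians(20))*np.sin(np.radians(35)),np.cos(np.radians(35))])
def pose(yaw,tilt=0):
    "tool down, x at yaw (deg); tilt (deg) swings tool z towards tool x"
    return R.from_euler("z",yaw,degrees=True)*R.from_euler("x",180,degrees=True)*R.from_euler("y",tilt,degrees=True)
def plan(*wps,start=None):
    "each waypoint (pos, Rotation): prints the turn first, then shift in the turned tool axes; units 100 mm / 45 deg"
    o=get_obs(); p,r=(np.array(o["ee_pos"]),R.from_matrix(rot(o["orientation"]))) if start is None else start
    print("t",round(o["t"],2),"at",p.round(1),"yaw-x",(r.apply([1,0,0])).round(3),"z",r.apply([0,0,1]).round(3),"w",round(o["width"],1),"F",np.round(o["ft_force"],1),"q",np.round(o["qpos"],2))
    for q,s in wps:
        turn=(r.inv()*s).as_rotvec()/np.radians(45); q=np.array(q,float)
        print(" turn",turn.round(3),"shift after turn",(s.inv().apply(q-p)/100).round(3),"shift before turn",(r.inv().apply(q-p)/100).round(3)); p,r=q,s
E
python3 - <<'E'
from h import *
for n in("top","scene"):
    f=np.load(n+"0.npz"); P=f["P"].reshape(-1,3); img=f["img"].reshape(-1,3).astype(float)
    sat=img.max(1)-img.min(1)
    for c in ((522,271,125),(491,356,125)):
        rel=P-np.array(c); a=rel@AX; d=np.linalg.norm(rel-a[:,None]*AX,axis=1)
        m=(d<25)&(a>-38)&(a<15)&(sat<60)
        e1=np.cross(AX,[0,0,1]);e1/=np.linalg.norm(e1);e2=np.cross(AX,e1)
        side=m&(a<0); q=rel[side]
        s=least_squares(lambda v:np.hypot(q@e1-v[0],q@e2-v[1])-12,[0,0],loss="soft_l1")
        print(n,c,m.sum(),side.sum(),"axis pt",(np.array(c)+s.x[0]*e1+s.x[1]*e2).round(1),"res",np.abs(s.fun).mean().round(1),"top a",np.percentile(a[m],[90,97,100]).round(1))
    m=(P[:,0]>100)&(P[:,0]<460)&(P[:,1]<-520)&(P[:,1]>-850)
    print("radio z",np.percentile(P[m,2],[50,80]))
    hs=cv2.cvtColor(f["img"],cv2.COLOR_BGR2HSV); b=f["P"]
    m=(b[...,0]>390)&(b[...,0]<560)&(b[...,1]>-450)&(b[...,1]<-315)
    cork=m&(b[...,2]>3)&(b[...,2]<12); q=b[cork]; print("pad",cork.sum(),np.percentile(q,[2,98],axis=0).round(0).tolist(),np.median(q,axis=0).round(0))
plan(([548,78,250],pose(5.5)),([548,78,93],pose(5.5)))
E
```

```text
top (522, 271, 125) 87 38 axis pt [516.3 269.2 120.8] res 1.0 top a [5.8 8.4 9.6]
top (491, 356, 125) 80 41 axis pt [485.9 354.5 121.3] res 0.7 top a [5.6 7.2 8.9]
radio z [158.71827082 161.77840932]
pad 1059 [[400.0, -435.0, 3.0], [546.0, -330.0, 11.0]] [ 467. -382.    6.]
scene (522, 271, 125) 202 169 axis pt [516.4 270.6 121.3] res 1.3 top a [2.8 4.6 5. ]
scene (491, 356, 125) 218 185 axis pt [486.2 355.9 121.8] res 1.3 top a [1.9 4.  4.8]
radio z [152.47107228 226.77051388]
pad 508 [[404.0, -427.0, 3.0], [529.0, -329.0, 10.0]] [ 467. -378.    6.]
t 0.1 at [ 147.1 -606.9  222. ] yaw-x [0.972 0.236 0.   ] z [-0.     0.001 -1.   ] w 87.9 F [-0.5 -0.  -0.7] q [-1.35  0.42  1.63  0.    1.09 -0.02]
 turn [-0.002  0.     0.181] shift after turn [ 4.647 -6.433 -0.28 ] shift before turn [ 5.509 -5.713 -0.272]
 turn [0. 0. 0.] shift after turn [ 0.   -0.    1.57] shift before turn [ 0.   -0.    1.57]
```

Emit:
jog_arm(
  commands=[
    [0.4,[0,0,-0.1],[0,0,0.18]],
    [0.4,[0.26,-0.36,-0.02],[0,0,0]],
    [0.4,[0.26,-0.36,-0.02],[0,0,0]],
    [0.4,[0.26,-0.36,-0.02],[0,0,0]],
    [0.4,[0.26,-0.36,-0.02],[0,0,0]],
    [0.4,[0.26,-0.36,-0.02],[0,0,0]],
    [0.4,[0.26,-0.36,-0.02],[0,0,0]],
    [0.4,[0.26,-0.36,-0.02],[0,0,0]],
    [0.4,[0.26,-0.36,-0.02],[0,0,0]],
    [0.4,[0.26,-0.36,-0.02],[0,0,0]],
  ],
)

```text
t: 1.1
ee_pos: [349.3, -260.6, 250.7]
orientation: [-3.138, -0.151, 0.0]
ft_force: [0.4, -0.3, -0.7]
width: 61.5
grasp_force: 0.0
```

Emit:
jog_arm(
  commands=[
    [0.4,[0.26,-0.36,0],[0,0,0]],
    [0.4,[0.26,-0.36,0],[0,0,0]],
    [0.4,[0.26,-0.36,0],[0,0,0]],
    [0.4,[0.26,-0.36,0],[0,0,0]],
    [0.4,[0.26,-0.36,0],[0,0,0]],
    [0.4,[0.26,-0.36,0],[0,0,0]],
    [0.4,[0.26,-0.36,0],[0,0,0]],
  ],
)

```text
t: 1.8
ee_pos: [506.3, 7.8, 250.5]
orientation: [3.138, 0.152, -0.001]
ft_force: [0.7, -1.1, -1.2]
width: 61.4
grasp_force: 0.0
```

```bash
python3 -c "
from h import *
plan(([548,78,250],pose(5.5)),([548,78,93],pose(5.5)))"
```

```text
t 1.8 at [506.3   7.8 250.5] yaw-x [ 0.995  0.097 -0.   ] z [-0. -0. -1.] w 61.4 F [ 0.7 -1.1 -1.2] q [-0.01  0.21  1.86 -0.    1.07  1.47]
 turn [0.    0.    0.001] shift after turn [ 0.482 -0.658  0.005] shift before turn [ 0.483 -0.658  0.005]
 turn [0. 0. 0.] shift after turn [ 0.   -0.    1.57] shift before turn [ 0.   -0.    1.57]
```

Emit:
jog_arm(
  commands=[
    [0.4,[0.24,-0.33,0],[0,0,0]],
    [0.4,[0.24,-0.33,0],[0,0,0]],
    [0.4,[0,0,0.4],[0,0,0]],
    [0.4,[0,0,0.4],[0,0,0]],
    [0.4,[0,0,0.4],[0,0,0]],
    [0.4,[0,0,0.25],[0,0,0]],
    [0.4,[0,0,0.12],[0,0,0]],
    [-1,[0,0,0],[0,0,0]],
    [-1,[0,0,0],[0,0,0]],
    [-1,[0,0,0],[0,0,0]],
  ],
)

```text
t: 2.8
ee_pos: [548.5, 76.4, 95.2]
orientation: [-3.138, -0.151, -0.004]
ft_force: [-0.8, 0.8, 1.7]
width: 40.8
grasp_force: 1.1
```

```bash
python3 -c "
from h import *
o=get_obs(); print(o['width'],o['grasp_force'],o['moment'])
plan(([548,78,255],pose(5.5)),([472,-384,255],pose(5.5)),([472,-384,6+28],pose(5.5)))
d=get_image('scene'); P=cloud(d); cv2.imwrite('pics/s1.png',cv2.resize(d['image'][120:300,180:400],None,fx=3,fy=3))
from m import *
report('scene',d['image'],P)" | grep -v rack
```

```text
40.83076487780299 1.1219081282615662 [0.36046384 0.06329267 0.02747813]
t 2.8 at [548.5  76.4  95.2] yaw-x [0.995 0.096 0.003] z [ 0.003  0.    -1.   ] w 40.8 F [-0.8  0.8  1.7] q [0.12 0.5  1.87 0.   0.77 1.59]
 turn [-0.    -0.004  0.   ] shift after turn [-0.003 -0.016 -1.598] shift before turn [ 1.000e-03 -1.600e-02 -1.598e+00]
 turn [0. 0. 0.] shift after turn [-1.199  4.526  0.   ] shift before turn [-1.199  4.526  0.   ]
 turn [0. 0. 0.] shift after turn [ 0.   -0.    2.21] shift before turn [ 0.   -0.    2.21]
scene bench z -0.3065374346654721
 tall 1818 [275.5 194.9] c [555.9  85.4 194.8] top [554.5  97.6 219.4] mid-range [549.3  78.6 223.1]
 tall 370 [218.3 188.3] c [633.4 -53.3 161.9] top [630.3 -59.5 199. ] mid-range [629.5 -61.8 198.7]
 tall 376 [256.3 224.8] c [621.8 100.9 141.6] top [619.5  96.9 171.5] mid-range [619.9  96.8 171.4]
 tall 36 [335.6 253.8] c [522.1 274.2 128.3] top [523.1 273.8 129.1] mid-range [522.7 273.2 130.3]
 tall 41 [372.1 270.8] c [492.1 359.5 127.6] top [492.1 358.9 128.2] mid-range [490.6 357.8 129.4]
 green 130 [272.3 219.2] [561.3  85.  119.2] [558.8  78.8 133.7] [543.9  55.5  91.9] [569.2  98.1 137.3]
 tray 1225 [546.9  82.4] [254.1 102.2] 5.3 65.0
 tray 1257 [595.3 -62.8] [186.2 105. ] 5.6 92.9
```

Emit:
jog_arm(
  commands=[
    [-1,[0,0,0],[0,0,0]],
    [-1,[0,0,0],[0,0,0]],
    [-1,[0,0,0],[0,0,0]],
  ],
)

```text
t: 3.15
ee_pos: [548.4, 76.5, 95.2]
orientation: [-3.138, -0.151, -0.004]
ft_force: [-1.1, 1.3, 8.0]
width: 35.6
grasp_force: 30.0
```

```bash
python3 -c "
from h import *
plan(([548,78,255],pose(5.5)),([472,-384,255],pose(5.5)),([472,-384,6+28],pose(5.5)))"
```

```text
t 3.15 at [548.4  76.5  95.2] yaw-x [0.995 0.096 0.003] z [ 0.003  0.    -1.   ] w 35.6 F [-1.1  1.3  8. ] q [0.12 0.5  1.87 0.   0.77 1.59]
 turn [-0.    -0.004  0.001] shift after turn [-0.003 -0.016 -1.598] shift before turn [ 0.002 -0.016 -1.598]
 turn [0. 0. 0.] shift after turn [-1.199  4.526  0.   ] shift before turn [-1.199  4.526  0.   ]
 turn [0. 0. 0.] shift after turn [ 0.   -0.    2.21] shift before turn [ 0.   -0.    2.21]
```

Emit:
jog_arm(
  commands=[
    [-1,[0,0,-0.2],[0,0,0]],
    [-1,[0,0,-0.35],[0,0,0]],
    [-1,[0,0,-0.4],[0,0,0]],
    [-1,[0,0,-0.4],[0,0,0]],
    [-1,[-0.06,0.22,-0.25],[0,0,0]],
    [-1,[-0.12,0.43,0],[0,0,0]],
    [-1,[-0.12,0.43,0],[0,0,0]],
    [-1,[-0.12,0.43,0],[0,0,0]],
    [-1,[-0.12,0.43,0],[0,0,0]],
    [-1,[-0.12,0.43,0],[0,0,0]],
  ],
)

```text
t: 4.15
ee_pos: [503.6, -167.6, 254.2]
orientation: [3.138, 0.152, 0.001]
ft_force: [1.2, 0.0, -2.0]
width: 35.8
grasp_force: 30.0
```

Emit:
jog_arm(
  commands=[
    [-1,[-0.12,0.43,0],[0,0,0]],
    [-1,[-0.12,0.43,0],[0,0,0]],
    [-1,[-0.12,0.43,0],[0,0,0]],
    [-1,[-0.12,0.43,0.1],[0,0,0]],
    [-1,[-0.12,0.43,0.2],[0,0,0]],
    [-1,[0,0,0.4],[0,0,0]],
    [-1,[0,0,0.4],[0,0,0]],
    [-1,[0,0,0.4],[0,0,0]],
    [-1,[0,0,0.3],[0,0,0]],
    [-1,[0,0,0.1],[0,0,0]],
  ],
)

```text
t: 5.15
ee_pos: [463.5, -384.3, 60.7]
orientation: [-3.134, -0.151, 0.006]
ft_force: [-0.1, -0.2, -1.4]
width: 35.5
grasp_force: 30.0
```

```bash
python3 -c "
from h import *
plan(([472,-384,36.5],pose(5.5)))
d=get_image('scene'); P=cloud(d); cv2.imwrite('pics/s1.png',cv2.resize(d['image'][80:280,130:430],None,fx=2.5,fy=2.5))"
```

```text
t 5.15 at [ 463.5 -384.3   60.7] yaw-x [ 0.995  0.096 -0.004] z [-0.004  0.003 -1.   ] w 35.5 F [-0.1 -0.2 -1.4] q [-0.71  0.61  1.76 -0.    0.77  0.76]
 turn [-0.005  0.005  0.   ] shift after turn [0.085 0.005 0.242] shift before turn [0.086 0.006 0.241]
```

Emit:
jog_arm(
  commands=[
    [-1,[0.04,0,0.13],[0,0,0]],
    [-1,[0,0,0.07],[0,0,0]],
    [-1,[0,0,0.03],[0,0,0]],
    [-1,[0,0,0.01],[0,0,0]],
    [-1,[0,0,0],[0,0,0]],
  ],
)

```text
t: 5.7
ee_pos: [469.6, -385.6, 40.2]
orientation: [3.137, 0.151, 0.001]
ft_force: [0.2, 0.1, -0.6]
width: 35.5
grasp_force: 30.0
```

View pics/s1.png

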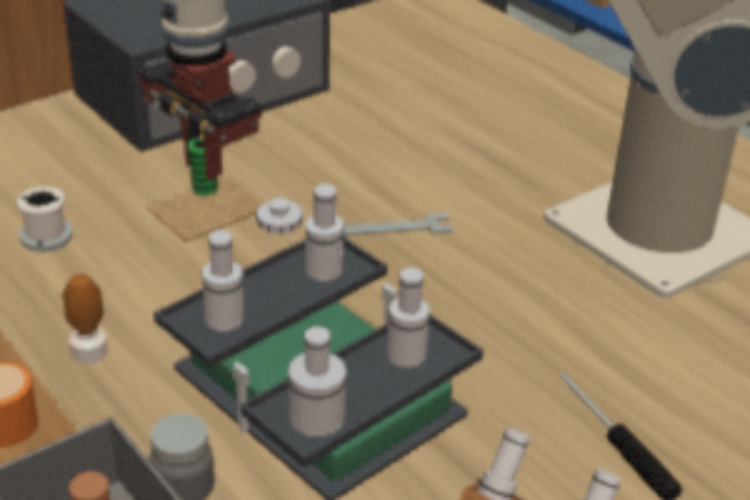

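The crop shows the grip held upright over the cork pad at about (203,170), with tray A empty between its two weights. Next I lower it until it touches.

Emit:
jog_arm(
  commands=[
    [-1,[0,0,0.02],[0,0,0]],
    [-1,[0,0,0.015],[0,0,0]],
    [-1,[0,0,0.01],[0,0,0]],
    [-1,[0,0,0],[0,0,0]],
  ],
)

```text
t: 6.1
ee_pos: [469.5, -385.5, 36.2]
orientation: [3.138, 0.151, 0.001]
ft_force: [-2.6, 1.4, 8.2]
width: 35.7
grasp_force: 30.0
```

Emit:
jog_arm(
  commands=[
    [0.4,[0,0,0],[0,0,0]],
    [0.4,[0,0,0],[0,0,0]],
    [0.4,[0,0,0],[0,0,0]],
    [0.4,[0,0,0],[0,0,0]],
    [0.2,[0,0,-0.1],[0,0,0]],
    [0.2,[0,0,-0.4],[0,0,0]],
    [0.2,[0,0,-0.45],[0,0,0]],
    [0.2,[0,0,-0.45],[0,0,0]],
    [0.2,[0,0,-0.45],[0,0,0]],
  ],
)

```text
t: 7.0
ee_pos: [469.1, -385.2, 222.6]
orientation: [3.138, 0.151, 0.0]
ft_force: [1.0, -0.2, 0.8]
width: 52.5
grasp_force: 0.0
```

```bash
python3 - <<'E'
from h import *; from m import *
plan(([483,69,245],pose(5.5)),([483,69,133],pose(5.5)))
d=get_image('scene'); t=get_image('top')
for n,d in (('s',d),('t',t)):
    P=cloud(d); hsv=cv2.cvtColor(d['image'],cv2.COLOR_BGR2HSV)
    g=(hsv[...,0]>45)&(hsv[...,0]<85)&(hsv[...,1]>120)&(P[...,1]<-250)&(P[...,2]<120)
    q=P[g]; print(n,g.sum(),np.percentile(q,[2,50,98],axis=0).round(0).tolist())
    report(n,d['image'],P)
E
```

```text
t 7.0 at [ 469.1 -385.2  222.6] yaw-x [0.995 0.096 0.   ] z [ 0. -0. -1.] w 52.5 F [ 1.  -0.2  0.8] q [-0.71  0.4   1.67  0.    1.07  0.77]
 turn [ 0. -0.  0.] shift after turn [ 0.573 -4.507 -0.224] shift before turn [ 0.575 -4.507 -0.225]
 turn [0. 0. 0.] shift after turn [ 0.   -0.    1.12] shift before turn [ 0.   -0.    1.12]
s 145 [[464.0, -382.0, 10.0], [478.0, -370.0, 47.0], [488.0, -364.0, 76.0]]
s bench z -0.37416775656885193
 tall 17 [212.6 105.6] c [ 467.8 -351.4  226.4] top [ 469.6 -351.2  227.5] mid-range [ 466.8 -352.6  227.5]
 tall 338 [259.  169.1] c [495.7 -66.1 161.6] top [491.1 -72.3 199.2] mid-range [491.1 -72.6 199.2]
 tall 370 [218.2 188.2] c [633.5 -53.4 162.1] top [630.  -60.5 199.5] mid-range [629.8 -60.7 199.4]
 tall 241 [293.4 198.4] c [488.2  75.5 147.3] top [485.1  72.  172.3] mid-range [484.1  71.6 171.6]
 tall 375 [256.3 224.8] c [622.1 101.1 141.8] top [619.6  97.4 172.1] mid-range [619.5  96.3 172.2]
 tall 40 [335.5 254.2] c [523.  274.9 127.9] top [522.4 274.  128.9] mid-range [521.4 272.7 129.7]
 tall 42 [372.  270.9] c [492.7 359.7 128. ] top [492
[... 495 characters left out ...]
.7] c [612.6  90.  140.2] top [616.3  91.2 173. ] mid-range [616.4  92.4 173.6]
 tall 23 [159.6 178. ] c [518.1 269.2 128.7] top [519.1 269.  130.3] mid-range [516.2 269.4 130.6]
 tall 15 [131.5 184.7] c [490.3 354.6 129.3] top [490.5 355.1 129.5] mid-range [490.9 356.  129.7]
 tall 136 [223.3 194. ] c [478.6  64.8 146.5] top [482.1  66.5 172.7] mid-range [481.5  65.6 173.2]
 tall 165 [270.2 194.8] c [482.2 -76.8 170.8] top [487.6 -77.7 200.3] mid-range [487.3 -77.5 200.9]
 tray 1500 [547.2  77.6] [248.   98.6] 5.6 64.7
 tray 1787 [561.6 -71.4] [249.7 100.2] 5.7 92.8
 rack? 2121 [154.7 177.2] [538.4 323. ] [148.1 189.9] 19.5 11.4
 rack? 234 [154.7 234.2] [349.6 292.3] [101.1  25.7] 79.5 22.5
```

Emit:
jog_arm(
  commands=[
    [0.2,[0.05,-0.4,-0.15],[0,0,0]],
    [0.2,[0.06,-0.46,-0.1],[0,0,0]],
    [0.2,[0.06,-0.46,0],[0,0,0]],
    [0.2,[0.06,-0.46,0],[0,0,0]],
    [0.2,[0.06,-0.46,0],[0,0,0]],
    [0.2,[0.06,-0.46,0],[0,0,0]],
    [0.2,[0.06,-0.46,0],[0,0,0]],
    [0.2,[0.06,-0.46,0],[0,0,0]],
    [0.2,[0.06,-0.46,0],[0,0,0]],
    [0.2,[0.05,-0.43,0],[0,0,0]],
  ],
)

```text
t: 8.1
ee_pos: [483.0, 71.1, 245.0]
orientation: [-3.138, -0.152, 0.0]
ft_force: [0.3, -0.1, -0.1]
width: 52.4
grasp_force: 0.0
```

Emit:
jog_arm(
  commands=[
    [0.2,[0,0,0.3],[0,0,0]],
    [0.2,[0,0,0.4],[0,0,0]],
    [0.2,[0,0,0.25],[0,0,0]],
    [0.2,[0,0,0.1],[0,0,0]],
    [0.2,[0,0,0.05],[0,0,0]],
    [0.2,[0,0,0],[0,0,0]],
  ],
)

```text
t: 8.7
ee_pos: [483.9, 69.0, 135.3]
orientation: [-3.138, -0.151, -0.0]
ft_force: [-0.6, 0.5, 0.6]
width: 52.3
grasp_force: 0.0
```

```bash
python3 - <<'E'
from h import *
plan(([483,69,133],pose(5.5)))
E
```

```text
t 8.7 at [483.9  69.  135.3] yaw-x [0.995 0.096 0.   ] z [ 0.  0. -1.] w 52.3 F [-0.6  0.5  0.6] q [0.12 0.36 1.99 0.   0.79 1.59]
 turn [-0. -0.  0.] shift after turn [-0.009 -0.     0.023] shift before turn [-0.009 -0.     0.023]
```

Emit:
jog_arm(
  commands=[
    [-1,[0,0,0.02],[0,0,0]],
    [-1,[0,0,0],[0,0,0]],
    [-1,[0,0,0],[0,0,0]],
    [-1,[0,0,0],[0,0,0]],
    [-1,[0,0,0],[0,0,0]],
    [-1,[0,0,0],[0,0,0]],
    [-1,[0,0,0],[0,0,0]],
  ],
)

```text
t: 9.4
ee_pos: [484.0, 69.2, 133.6]
orientation: [-3.138, -0.151, -0.001]
ft_force: [-0.9, -0.1, 5.3]
width: 23.4
grasp_force: 30.0
```

```bash
python3 - <<'E'
from h import *
c=(np.array([628,-63])+np.array([489,-75]))/2; print(c)
plan(([483.9,69,250],pose(5.5)),([c[0],c[1],250],pose(5.5)),([c[0],c[1],79+68-12],pose(5.5)))
E
```

```text
[558.5 -69. ]
t 9.4 at [484.   69.2 133.6] yaw-x [0.995 0.096 0.001] z [ 0.001  0.    -1.   ] w 23.4 F [-0.9 -0.1  5.3] q [0.12 0.36 1.99 0.   0.79 1.59]
 turn [-0.    -0.001  0.001] shift after turn [-1.000e-03  2.000e-03 -1.164e+00] shift before turn [-1.000e-03  2.000e-03 -1.164e+00]
 turn [0. 0. 0.] shift after turn [0.61  1.445 0.   ] shift before turn [0.61  1.445 0.   ]
 turn [0. 0. 0.] shift after turn [ 0.   -0.    1.15] shift before turn [ 0.   -0.    1.15]
```

Emit:
jog_arm(
  commands=[
    [-1,[0,0,-0.1],[0,0,0]],
    [-1,[0,0,-0.3],[0,0,0]],
    [-1,[0,0,-0.4],[0,0,0]],
    [-1,[0,0,-0.35],[0,0,0]],
    [-1,[0.1,0.25,0],[0,0,0]],
    [-1,[0.17,0.4,0],[0,0,0]],
    [-1,[0.17,0.4,0],[0,0,0]],
    [-1,[0.12,0.28,0],[0,0,0]],
    [-1,[0.05,0.12,0],[0,0,0]],
    [-1,[0,0,0.2],[0,0,0]],
  ],
)

```text
t: 10.4
ee_pos: [560.4, -71.0, 230.1]
orientation: [3.137, 0.148, 0.007]
ft_force: [0.3, 0.2, -3.1]
width: 23.8
grasp_force: 30.0
```

Emit:
jog_arm(
  commands=[
    [-1,[0,0,0.3],[0,0,0]],
    [-1,[0,0,0.3],[0,0,0]],
    [-1,[0,0,0.15],[0,0,0]],
    [-1,[0,0,0],[0,0,0]],
    [-1,[0,0,0],[0,0,0]],
  ],
)

```text
t: 10.9
ee_pos: [558.2, -68.9, 153.4]
orientation: [-3.138, -0.152, 0.001]
ft_force: [0.4, 0.1, -2.9]
width: 23.6
grasp_force: 30.0
```

```bash
python3 - <<'E'
from h import *; from m import *
plan(([558.5,-69,79+68-12],pose(5.5)))
for n in ('scene','top'):
    d=get_image(n); P=cloud(d); report(n,d['image'],P)
    cv2.imwrite(f'pics/{n}2.png',cv2.resize(d['image'][80:280,130:430],None,fx=2.5,fy=2.5))
E
```

```text
t 10.9 at [558.2 -68.9 153.4] yaw-x [ 0.995  0.097 -0.001] z [-0.001  0.    -1.   ] w 23.6 F [ 0.4  0.1 -2.9] q [-0.14  0.42  1.82  0.    0.9   1.33]
 turn [-0.     0.001  0.001] shift after turn [0.003 0.002 0.184] shift before turn [0.003 0.002 0.184]
scene bench z 0.38738584776524476
 tall 474 [239.  175.4] c [564.6 -60.1 171.4] top [566.7 -60.8 214.9] mid-range [562.8 -67.4 217.2]
 tall 173 [259.2 174.8] c [494.5 -66.7 142.1] top [492.5 -64.4 166. ] mid-range [493.  -65.4 166.8]
 tall 247 [218.3 191.9] c [632.5 -55.5 148.8] top [629.8 -59.8 174.9] mid-range [628.3 -59.3 176.4]
 tall 562 [256.1 221.1] c [624.9 104.5 157.1] top [619.2  97.1 196.2] mid-range [619.2  94.6 195.7]
 tall 35 [335.7 253.9] c [522.  274.5 128.2] top [522.6 274.3 128.9] mid-range [523.  273.9 129.6]
 tall 41 [371.6 270.5] c [492.5 358.5 128. ] top [492.6 358.8 128.4] mid-range [492.1 357.5 128.7]
 tray 899 [558.1 -75. ] [239.9  87.6] 5.7 67.8
 tray 1773 [547.2  81.8] [252.7 105.4] 5.5 90.5
 rack? 354 [387.5 264.9] [352.5 296.6] [101.2  23.1] 81.8 21.6
 rack? 2509 [335.3 308.7] [539.4 328.3] [152.2 190.4] 19.8 22.3
top bench z 785.7557239150167
 tall 286 [218.8 150.5] c [610.6  89.  160.6] top [616.   91.  196.4] mid-range [615.8  90.7 197.2]
 tall 23 [160.  177.8] c [518.9 268.3 127.9] top [519.  267.6 128.9] mid-range [516.5 266.8 129.4]
 tall 22 [130.9 185.3] c [488.6 356.7 127.9] top [488.6 356.1 129. ] mid-range [488.  355.6 129.4]
 tray 1040 [546.5  79.6] [247.4  98.4] 4.7 90.7
 rack? 2163 [154.7 177.1] [538.6 322.2] [150.4 191.2] 18.5 11.4
```

Emit:
jog_arm(
  commands=[
    [-1,[0,0,0.1],[0,0,0]],
    [-1,[0,0,0.06],[0,0,0]],
    [-1,[0,0,0.03],[0,0,0]],
    [-1,[0,0,0.01],[0,0,0]],
    [-1,[0,0,0],[0,0,0]],
  ],
)

```text
t: 11.5
ee_pos: [558.3, -69.3, 133.7]
orientation: [-3.138, -0.151, 0.0]
ft_force: [-1.9, 0.2, 4.6]
width: 23.6
grasp_force: 30.0
```

Emit:
jog_arm(
  commands=[
    [0.2,[0,0,0],[0,0,0]],
    [0.2,[0,0,0],[0,0,0]],
    [0.2,[0,0,0],[0,0,0]],
    [0.2,[0,0,0],[0,0,0]],
    [0.2,[0,0,-0.1],[0,0,0]],
    [0.2,[0,0,-0.3],[0,0,0]],
    [0.2,[0,0,-0.4],[0,0,0]],
    [0.2,[0,0,-0.4],[0,0,0]],
  ],
)

```text
t: 12.3
ee_pos: [558.0, -69.3, 254.9]
orientation: [-3.138, -0.151, 0.001]
ft_force: [0.1, -0.8, 0.1]
width: 53.0
grasp_force: 0.0
```

```bash
cat >> h.py <<'E'
S1=np.array([516.3,270,121]); S2=np.array([486,355.3,121.5])
E
python3 - <<'E'
from h import *
T=pose(20,35); G=S1+(6.5-37)*AX; A=G+90*AX
print(G.round(1),A.round(1))
plan(([A[0],A[1],255],pose(5.5)),([A[0],A[1],255],T),(A,T),(G,T))
E
```

```text
[532.7 276.   96. ] [484.2 258.3 169.7]
t 12.3 at [558.  -69.3 254.9] yaw-x [ 0.995  0.096 -0.001] z [-0.001  0.    -1.   ] w 53.0 F [ 0.1 -0.8  0.1] q [-0.14  0.29  1.74 -0.    1.11  1.33]
 turn [-0.     0.001  0.001] shift after turn [-4.200e-01 -3.332e+00 -1.000e-03] shift before turn [-4.190e-01 -3.332e+00 -1.000e-03]
 turn [ 0.098  0.774 -0.312] shift after turn [0. 0. 0.] shift before turn [0. 0. 0.]
 turn [0. 0. 0.] shift after turn [-0.489 -0.     0.698] shift before turn [-0.489 -0.     0.698]
 turn [0. 0. 0.] shift after turn [0.  0.  0.9] shift before turn [0.  0.  0.9]
```

Emit:
jog_arm(
  commands=[
    [0.2,[-0.05,-0.3,0],[0,0,0]],
    [0.2,[-0.05,-0.43,0],[0,0,0]],
    [0.2,[-0.05,-0.43,0],[0,0,0]],
    [0.2,[-0.05,-0.43,0],[0,0,0]],
    [0.2,[-0.05,-0.43,0],[0,0,0]],
    [0.2,[-0.05,-0.43,0],[0,0,0]],
    [0.2,[-0.05,-0.43,0],[0,0,0]],
    [0.2,[-0.05,-0.3,0],[0,0,0]],
    [0.2,[-0.02,-0.15,0],[0,0,0]],
    [0.2,[0,0,0],[0.02,0.155,-0.062]],
  ],
)

```text
t: 13.3
ee_pos: [486.7, 260.4, 253.8]
orientation: [-3.104, -0.229, -0.193]
ft_force: [-0.1, -0.3, -0.2]
width: 52.6
grasp_force: 0.0
```

Emit:
jog_arm(
  commands=[
    [0.2,[0,0,0],[0.02,0.155,-0.062]],
    [0.2,[0,0,0],[0.02,0.155,-0.062]],
    [0.2,[0,0,0],[0.02,0.155,-0.062]],
    [0.2,[0,0,0],[0.02,0.155,-0.062]],
    [0.2,[0,0,0],[0,0,0]],
  ],
)

```text
t: 13.8
ee_pos: [481.3, 255.7, 251.1]
orientation: [-2.858, -0.504, -0.898]
ft_force: [0.0, -1.2, -0.5]
width: 52.6
grasp_force: 0.0
```

```bash
python3 - <<'E'
from h import *
T=pose(20,35); G=S1+(6.5-37)*AX; A=G+90*AX
plan((A,T),(G,T))
for n in ('scene','top'):
    d=get_image(n); P=cloud(d)
    for u,v in ([(271,172)] if n=='scene' else []): pass
    from m import *
    report(n,d['image'],P)
E
```

```text
t 13.8 at [481.3 255.7 251.1] yaw-x [0.771 0.28  0.572] z [ 0.537  0.195 -0.82 ] w 52.6 F [ 0.  -1.2 -0.5] q [ 0.52  0.08  2.18 -0.35  0.3   2.05]
 turn [ 0.001  0.003 -0.   ] shift after turn [-0.437 -0.015  0.688] shift before turn [-0.436 -0.015  0.689]
 turn [0. 0. 0.] shift after turn [0.  0.  0.9] shift before turn [0.  0.  0.9]
scene bench z -0.5337582020862328
 tall 207 [259.  172.8] c [493.7 -68.5 147.4] top [491.3 -71.8 171.8] mid-range [490.5 -73.6 172. ]
 tall 212 [239.7 182.2] c [561.2 -62.7 146.6] top [558.5 -67.  171.2] mid-range [557.6 -66.3 170.8]
 tall 226 [218.3 192.2] c [632.1 -56.6 146.8] top [629.6 -60.4 171.6] mid-range [629.9 -61.4 171.7]
 tall 588 [256.2 220.5] c [625.  105.  159.2] top [619.1  97.  199.5] mid-range [619.   96.2 199.1]
 tall 37 [335.2 254. ] c [523.  273.9 127.8] top [523.  273.7 129.2] mid-range [523.2 272.3 130. ]
 tall 36 [371.5 270.6] c [493.1 358.6 128. ] top [493.6 358.4 128.4] mid-range [492.3 357.4 129.2]
 tray 793 [582.7 -67.4] [214.8 102.6] 7.1 64.7
 tray 2100 [548.4  82. ] [251.7 105.1] 5.2 93.2
 rack? 358 [387.6 265. ] [351.6 296.1] [101.4  22.9] 80.0 21.5
 rack? 2485 [335.2 308.6] [538.9 327.7] [153.8 189.3] 19.2 22.2
top bench z -0.24122645554564315
 tall 284 [218.7 150.2] c [610.3  88.9 164. ] top [615.9  91.2 200.5] mid-range [617.5  90.  201. ]
 tall 139 [269.  151.7] c [621.6 -65.3 147.2] top [626.3 -66.  172.8] mid-range [626.3 -65.5 174.1]
 tall 130 [269.9 173.9] c [551.  -72.3 147.8] top [554.6 -71.5 173.3] mid-range [555.8 -71.5 173.9]
 tall 14 [131.5 184.1] c [492.2 354.8 129.1] top [491.5 355.3 129.6] mid-range [492.1 355.1 130.5]
 tall 131 [270.  195.7] c [483.6 -77.  147.3] top [486.8 -78.  172.5] mid-range [487.1 -77.3 173.1]
 tray 1406 [561.2 -72.4] [246.9  97.9] 5.6 64.7
 tray 1888 [547.1  77.3] [248.4  99.2] 5.6 92.8
 pad? 278 [352. 223.] [ 441.5 -366. ] [80.9 61.8] 3.0 6.5
 rack? 1091 [154.8 166.2] [546.2 312.5] [140.9 165. ] 19.3 27.2
```

Emit:
jog_arm(
  commands=[
    [0.2,[-0.15,0,0.23],[0,0,0]],
    [0.2,[-0.15,-0.01,0.23],[0,0,0]],
    [0.2,[-0.14,0,0.23],[0,0,0]],
    [0.2,[0,0,0],[0,0,0]],
    [0.2,[0,0,0],[0,0,0]],
  ],
)

```text
t: 14.4
ee_pos: [491.7, 258.7, 177.8]
orientation: [-2.857, -0.495, -0.888]
ft_force: [-0.1, 0.2, 0.2]
width: 52.9
grasp_force: 0.0
```

```bash
python3 - <<'E'
from h import *
T=pose(20,35); G=S1+(6.5-37)*AX
plan((G,T))
d=get_image('scene'); cv2.imwrite('pics/s3.png',cv2.resize(d['image'][150:350,250:470],None,fx=3,fy=3))
E
```

```text
t 14.4 at [491.7 258.7 177.8] yaw-x [0.776 0.275 0.568] z [ 0.532  0.198 -0.823] w 52.9 F [-0.1  0.2  0.2] q [ 0.51  0.25  2.22 -0.83  0.12  2.54]
 turn [-0.005  0.009 -0.009] shift after turn [-0.104 -0.022  0.925] shift before turn [-0.098 -0.018  0.926]
```

View pics/s3.png

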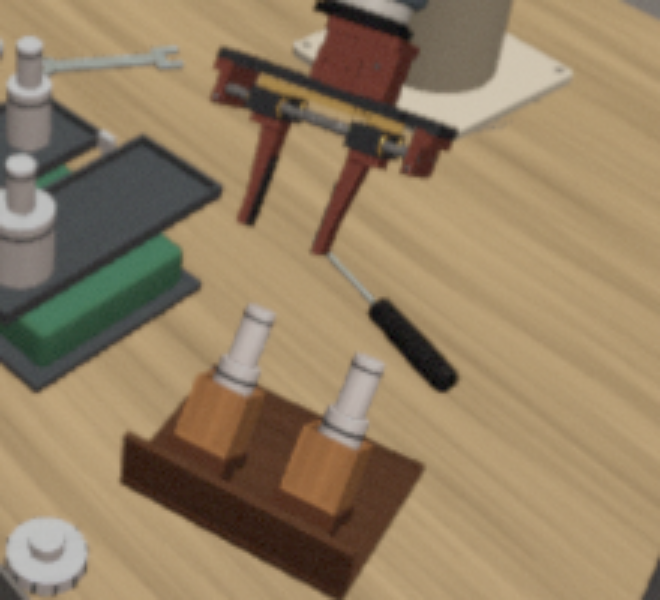

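The crop shows the open gripper at (290,200), short of the two stems at (258,320) and (367,365). J5 and J6 have reached their range limits at the full 35° lean. I'll tilt the tool only 20°, since the flat pads can hold the stem at an angle in their own plane.

```bash
cat >> h.py <<'E'
def tcp(S,back,T,frm=16): return S+(6.5-frm+back)*AX+18.7*T.apply([0,0,1])
E
python3 - <<'E'
from h import *
T=pose(20,20); A=tcp(S1,60,T); G=tcp(S1,0,T); print(A.round(1),G.round(1))
plan((A,T),(G,T))
E
```

```text
[495.1 262.3 144.8] [527.4 274.1  95.6]
t 14.45 at [491.5 258.9 178.4] yaw-x [0.775 0.275 0.569] z [ 0.533  0.199 -0.822] w 52.9 F [ 0.  -0.8 -0. ] q [ 0.51  0.24  2.22 -0.83  0.12  2.54]
 turn [-0.007 -0.326 -0.008] shift after turn [-0.072 -0.02   0.331] shift before turn [-0.154 -0.017  0.302]
 turn [0. 0. 0.] shift after turn [0.155 0.    0.58 ] shift before turn [0.155 0.    0.58 ]
```

Emit:
jog_arm(
  commands=[
    [0.2,[0,0,0],[0,-0.16,0]],
    [0.2,[0,0,0],[-0.01,-0.165,-0.01]],
    [0.2,[0,0,0],[0,0,0]],
    [0.2,[-0.03,-0.01,0.16],[0,0,0]],
    [0.2,[-0.03,-0.01,0.16],[0,0,0]],
    [0.2,[0,0,0],[0,0,0]],
    [0.2,[0,0,0],[0,0,0]],
  ],
)

```text
t: 15.15
ee_pos: [506.9, 253.1, 147.2]
orientation: [-2.955, -0.502, -0.758]
ft_force: [0.1, 0.1, 0.3]
width: 52.7
grasp_force: 0.0
```

```bash
python3 - <<'E'
from h import *
T=pose(20,20); G=tcp(S1,0,T)
plan((tcp(S1,60,T),T),(G,T))
E
```

```text
t 15.15 at [506.9 253.1 147.2] yaw-x [0.827 0.298 0.477] z [ 0.46   0.127 -0.879] w 52.7 F [0.1 0.1 0.3] q [ 0.5   0.32  2.14 -0.53  0.22  2.23]
 turn [ 0.048 -0.188 -0.007] shift after turn [-0.083 -0.127 -0.005] shift before turn [-0.082 -0.126 -0.022]
 turn [0. 0. 0.] shift after turn [0.155 0.    0.58 ] shift before turn [0.155 0.    0.58 ]
```

Emit:
jog_arm(
  commands=[
    [0.2,[0,0,0],[0.02,-0.09,0]],
    [0.2,[0,0,0],[0.02,-0.09,0]],
    [0.2,[0,0,0],[0,0,0]],
    [0.2,[-0.08,-0.12,0],[0,0,0]],
    [0.2,[0,0,0],[0,0,0]],
    [0.2,[0,0,0],[0,0,0]],
  ],
)

```text
t: 15.75
ee_pos: [496.3, 260.6, 143.8]
orientation: [-2.994, -0.516, -0.566]
ft_force: [-0.5, -0.2, -0.8]
width: 52.9
grasp_force: 0.0
```

```bash
python3 - <<'E'
from h import *
T=pose(20,20); G=tcp(S1,0,T)
plan((tcp(S1,60,T),T),(G,T))
E
```

```text
t 15.75 at [496.3 260.6 143.8] yaw-x [0.877 0.314 0.363] z [ 0.346  0.111 -0.932] w 52.9 F [-0.5 -0.2 -0.8] q [ 0.5   0.33  2.08 -0.19  0.37  1.9 ]
 turn [ 0.018 -0.029 -0.007] shift after turn [-0.002 -0.02  -0.011] shift before turn [-0.002 -0.02  -0.011]
 turn [0. 0. 0.] shift after turn [0.155 0.    0.58 ] shift before turn [0.155 0.    0.58 ]
```

Now in along the stem's axis, then close.

Emit:
jog_arm(
  commands=[
    [0.2,[0,-0.02,0],[0.015,-0.025,0]],
    [0.2,[0.04,0,0.15],[0,0,0]],
    [0.2,[0.05,0,0.18],[0,0,0]],
    [0.2,[0.04,0,0.15],[0,0,0]],
    [0.2,[0.025,0,0.09],[0,0,0]],
    [0.2,[0,0,0],[0,0,0]],
    [0.2,[0,0,0],[0,0,0]],
  ],
)

```text
t: 16.45
ee_pos: [528.0, 273.8, 95.5]
orientation: [-2.992, -0.518, -0.531]
ft_force: [-0.0, 0.1, -0.8]
width: 52.7
grasp_force: 0.0
```

```bash
python3 - <<'E'
from h import *
T=pose(20,20); G=tcp(S1,0,T)
plan((G,T))
d=get_image('scene'); cv2.imwrite('pics/s4.png',cv2.resize(d['image'][190:350,280:440],None,fx=3.5,fy=3.5))
E
```

```text
t 16.45 at [528.  273.8  95.5] yaw-x [0.884 0.316 0.344] z [ 0.324  0.115 -0.939] w 52.7 F [-0.   0.1 -0.8] q [ 0.48  0.46  2.01 -0.16  0.32  1.85]
 turn [ 0.003 -0.003 -0.008] shift after turn [-0.004 -0.004 -0.003] shift before turn [-0.004 -0.004 -0.003]
```

View pics/s4.png

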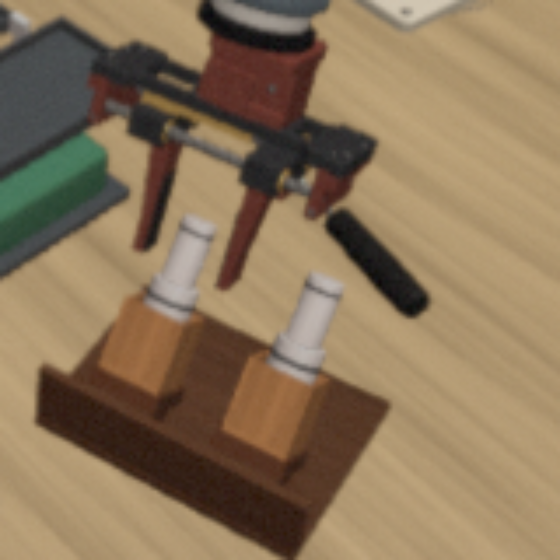

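The crop shows the fingers straddling the near stem: the tips are at (150,245) and (230,285) and the stem is at (190,265). I'll close on it.

Emit:
jog_arm(
  commands=[
    [-1,[0,0,0],[0,0,0]],
    [-1,[0,0,0],[0,0,0]],
    [-1,[0,0,0],[0,0,0]],
    [-1,[0,0,0],[0,0,0]],
    [-1,[0,0,0],[0,0,0]],
    [-1,[0,0,0],[0,0,0]],
    [-1,[0,0,0],[0,0,0]],
  ],
)

```text
t: 17.2
ee_pos: [528.2, 274.1, 95.6]
orientation: [-2.991, -0.518, -0.531]
ft_force: [-1.4, -0.9, 5.8]
width: 23.1
grasp_force: 30.0
```

```bash
python3 - <<'E'
from h import *
T=pose(20,20); G=tcp(S1,0,T)
plan((tcp(S1,65,T),T))
E
```

```text
t 17.2 at [528.2 274.1  95.6] yaw-x [0.884 0.316 0.344] z [ 0.324  0.116 -0.939] w 23.1 F [-1.4 -0.9  5.8] q [ 0.48  0.46  2.01 -0.16  0.32  1.85]
 turn [ 0.003 -0.003 -0.007] shift after turn [-0.175 -0.002 -0.631] shift before turn [-0.174  0.    -0.631]
```

Emit:
jog_arm(
  commands=[
    [-1,[-0.01,0,-0.04],[0,0,0]],
    [-1,[-0.025,0,-0.09],[0,0,0]],
    [-1,[-0.04,0,-0.14],[0,0,0]],
    [-1,[-0.04,0,-0.14],[0,0,0]],
    [-1,[-0.04,0,-0.14],[0,0,0]],
    [-1,[-0.02,0,-0.08],[0,0,0]],
    [-1,[0,0,0],[0,0,0]],
  ],
)

```text
t: 17.9
ee_pos: [491.8, 261.0, 149.4]
orientation: [-2.991, -0.518, -0.532]
ft_force: [-0.5, -0.8, -2.4]
width: 23.3
grasp_force: 30.0
```

```bash
python3 - <<'E'
from h import *
T=pose(20,20); p=get_obs()["ee_pos"]
plan(([p[0],p[1],225],pose(20,20)),([p[0],p[1],260],pose(5.5,-15)))
d=get_image('scene'); cv2.imwrite('pics/s5.png',cv2.resize(d['image'][170:330,260:420],None,fx=3.5,fy=3.5))
E
```

```text
t 17.9 at [491.8 261.  149.4] yaw-x [0.884 0.316 0.345] z [ 0.325  0.116 -0.939] w 23.3 F [-0.5 -0.8 -2.4] q [ 0.5   0.32  2.07 -0.13  0.41  1.84]
 turn [ 0.003 -0.004 -0.007] shift after turn [ 0.259  0.    -0.711] shift before turn [ 0.261  0.    -0.71 ]
 turn [-0.014 -0.774  0.327] shift after turn [-0.091  0.    -0.338] shift before turn [ 0.12   0.    -0.329]
```

View pics/s5.png

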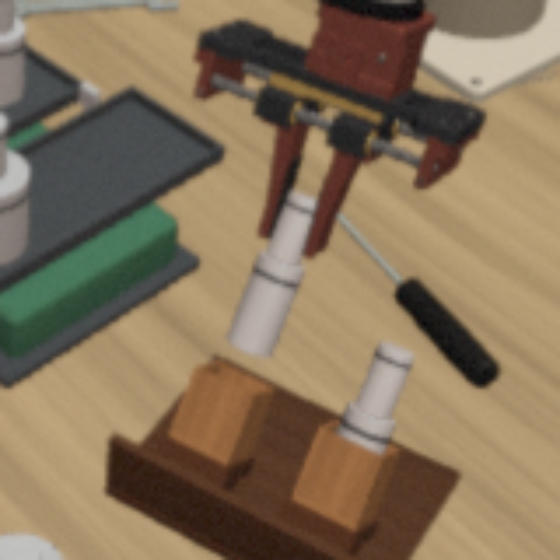

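The crop shows the small weight clear of its pocket, held by the stem at (295,215) with its foot at (250,345). I'll lift it, turn it upright and carry it to tray A.

Emit:
jog_arm(
  commands=[
    [-1,[0.06,0,-0.17],[0,0,0]],
    [-1,[0.1,0,-0.27],[0,0,0]],
    [-1,[0.1,0,-0.27],[0,0,0]],
    [-1,[0,0,0],[0,-0.1,0.04]],
    [-1,[0,0,0],[0,-0.14,0.06]],
    [-1,[0,0,0],[-0.01,-0.15,0.06]],
    [-1,[0,0,0],[0,-0.15,0.06]],
    [-1,[0,0,0],[0,-0.14,0.06]],
    [-1,[0,0,0],[0,-0.1,0.04]],
    [-1,[0,0,0],[0,0,0]],
  ],
)

```text
t: 18.95
ee_pos: [493.8, 261.2, 222.2]
orientation: [3.1, 0.145, -0.416]
ft_force: [-0.4, 0.3, -1.3]
width: 23.7
grasp_force: 30.0
```

```bash
cat >> h.py <<'E'
def place(xy,floor,up,T,below=92): return np.array([xy[0],xy[1],floor+below+up])+18.7*T.apply([0,0,1])
E
python3 - <<'E'
from h import *
T=pose(5.5,-15); print(place((484,69),93,40,T))
plan((place((484,69),93,40,T),T),(place((484,69),93,2,T),T))
E
```

```text
[479.18236587  68.5361146  206.93718705]
t 18.95 at [493.8 261.2 222.2] yaw-x [ 0.96   0.091 -0.263] z [-0.262 -0.023 -0.965] w 23.7 F [-0.4  0.3 -1.3] q [0.42 0.45 1.62 0.09 1.33 1.86]
 turn [-0.003  0.006 -0.002] shift after turn [-0.28   1.903  0.233] shift before turn [-0.275  1.904  0.23 ]
 turn [0. 0. 0.] shift after turn [ 0.098 -0.     0.367] shift before turn [ 0.098 -0.     0.367]
```

Emit:
jog_arm(
  commands=[
    [-1,[-0.03,0.2,0],[0,0,0]],
    [-1,[-0.06,0.4,0],[0,0,0]],
    [-1,[-0.06,0.4,0.05],[0,0,0]],
    [-1,[-0.06,0.4,0.05],[0,0,0]],
    [-1,[-0.05,0.32,0.07],[0,0,0]],
    [-1,[-0.02,0.18,0.06],[0,0,0]],
    [-1,[0,0,0],[0,0,0]],
    [-1,[0,0,0],[0,0,0]],
  ],
)

```text
t: 19.75
ee_pos: [476.8, 68.6, 209.0]
orientation: [3.101, 0.147, -0.411]
ft_force: [1.0, 0.5, -2.3]
width: 23.6
grasp_force: 30.0
```

```bash
python3 - <<'E'
from h import *
T=pose(5.5,-15)
plan((place((484,69),93,40,T),T),(place((484,69),93,2,T),T))
for n in ('scene','top'):
    d=get_image(n); P=cloud(d); hsv=cv2.cvtColor(d['image'],cv2.COLOR_BGR2HSV); g=P[(abs(P[...,0]-484)<40)&(abs(P[...,1]-69)<40)&(P[...,2]>112)&(P[...,2]<235)&(hsv[...,1]<70)]
    for z in range(115,235,10):
        q=g[abs(g[:,2]-z)<5]
        if len(q)>3: print(n,z,len(q),q.mean(0).round(1)[:2])
    if n=='scene': cv2.imwrite('pics/s6.png',cv2.resize(d['image'][120:300,200:380],None,fx=3.3,fy=3.3))
E
```

```text
t 19.75 at [476.8  68.6 209. ] yaw-x [ 0.961  0.091 -0.261] z [-0.26  -0.022 -0.965] w 23.6 F [ 1.   0.5 -2.3] q [0.11 0.36 1.79 0.01 1.25 1.59]
 turn [-0.004  0.002 -0.001] shift after turn [0.029 0.003 0.014] shift before turn [0.029 0.003 0.014]
 turn [0. 0. 0.] shift after turn [ 0.098 -0.     0.367] shift before turn [ 0.098 -0.     0.367]
scene 135 21 [489.5  78.7]
scene 145 37 [490.9  79.4]
scene 155 42 [489.   79.1]
scene 165 36 [490.5  79.6]
scene 175 39 [489.4  79.4]
scene 185 41 [490.4  79.5]
scene 195 54 [488.9  76.4]
scene 205 23 [491.1  76.6]
scene 215 26 [491.1  73. ]
scene 225 24 [491.8  68.9]
```

View pics/s6.png

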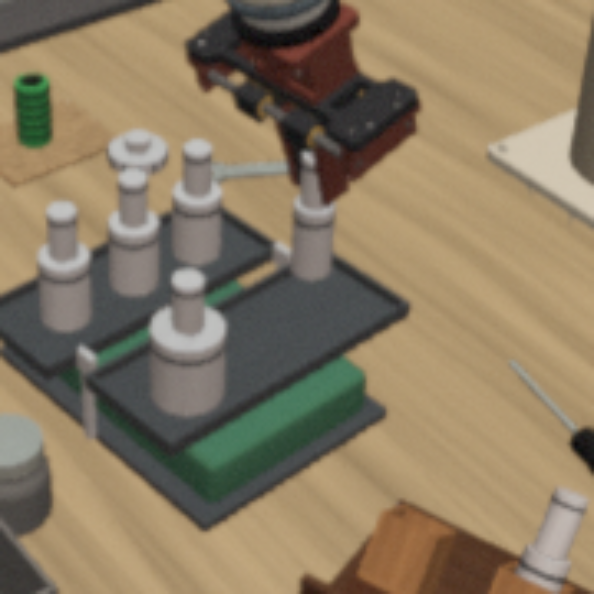

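The crop shows the small weight hanging upright over tray A's free end, at (313,240), and the lamp grip standing on the pad at (33,110). Lower and release.

Emit:
jog_arm(
  commands=[
    [-1,[0.05,0,0.1],[0,0,0]],
    [-1,[0.04,0,0.12],[0,0,0]],
    [-1,[0.03,0,0.1],[0,0,0]],
    [-1,[0.015,0,0.06],[0,0,0]],
    [-1,[0.01,0,0.03],[0,0,0]],
    [-1,[0,0,0.01],[0,0,0]],
    [-1,[0,0,0],[0,0,0]],
  ],
)

```text
t: 20.55
ee_pos: [480.1, 69.5, 164.4]
orientation: [3.101, 0.148, -0.414]
ft_force: [-1.7, 0.4, 1.2]
width: 23.8
grasp_force: 30.0
```

```bash
python3 - <<'E'
from h import *
T=pose(5.5,-15)
plan((place((484,69),93,0,T),T))
d=get_image('scene'); P=cloud(d)
q=P[(abs(P[...,0]-560)<40)&(abs(P[...,1]-85)<25)]; print("tray A floor",np.median(q[:,2]))
E
```

```text
t 20.55 at [480.1  69.5 164.4] yaw-x [ 0.961  0.092 -0.262] z [-0.261 -0.022 -0.965] w 23.8 F [-1.7  0.4  1.2] q [0.11 0.43 1.81 0.01 1.17 1.59]
 turn [-0.004  0.004 -0.001] shift after turn [-0.016  0.009 -0.021] shift before turn [-0.016  0.009 -0.021]
tray A floor 364.17700277046265
```

Emit:
jog_arm(
  commands=[
    [0.2,[0,0,0],[0,0,0]],
    [0.2,[0,0,0],[0,0,0]],
    [0.2,[0,0,0],[0,0,0]],
    [0.2,[0,0,0],[0,0,0]],
    [0.2,[0,0,-0.1],[0,0,0]],
    [0.2,[0,0,-0.3],[0,0,0]],
    [0.2,[0,0,-0.35],[0,0,0]],
    [0.2,[0,0,-0.2],[0,0,0]],
  ],
)

```text
t: 21.4
ee_pos: [506.8, 71.7, 259.2]
orientation: [3.102, 0.148, -0.407]
ft_force: [0.8, -0.3, -1.1]
width: 52.2
grasp_force: 0.0
```

```bash
python3 - <<'E'
from h import *; from m import *
T=pose(20,20); V=pose(5.5,-15); A=tcp(S2,65,T); G=tcp(S2,0,T); print(A.round(1),G.round(1))
plan(([A[0],A[1],240],V),([A[0],A[1],240],T),(A,T),(G,T))
d=get_image('scene'); P=cloud(d); report('s',d['image'],P)
E
```

```text
[462.1 346.6 149.4] [497.1 359.4  96.1]
t 21.4 at [506.8  71.7 259.2] yaw-x [ 0.962  0.092 -0.258] z [-0.257 -0.022 -0.966] w 52.2 F [ 0.8 -0.3 -1.1] q [0.11 0.35 1.68 0.01 1.37 1.59]
 turn [-0.004 -0.001 -0.001] shift after turn [-0.126 -2.78   0.233] shift before turn [-0.127 -2.779  0.241]
 turn [ 0.014  0.774 -0.327] shift after turn [0. 0. 0.] shift before turn [0. 0. 0.]
 turn [0. 0. 0.] shift after turn [-0.31  -0.     0.851] shift before turn [-0.31  -0.     0.851]
 turn [0. 0. 0.] shift after turn [ 0.168 -0.     0.628] shift before turn [ 0.168 -0.     0.628]
s bench z -0.41640164964411497
 tall 210 [259.  172.8] c [493.7 -68.5 147.4] top [490.6 -72.4 171.9] mid-range [490.2 -72.7 171.5]
 tall 212 [239.7 182.1] c [561.4 -62.4 146.9] top [559.2 -66.3 172.2] mid-range [557.7 -67.8 172.1]
 tall 307 [293.4 193.7] c [490.9  77.6 164.8] top [487.1  73.1 199.8] mid-range [486.7  72.9 200.5]
 tall 232 [218.3 192.3] c [632.1 -56.4 146.7] top [630.4 -59.9 171.4] mid-range [629.3 -61.8 171.7]
 tall 587 [256.2 220.5] c [625.1 105.  159.5] top [619.3  97.7 199.5] mid-range [618.6  96.7 199.3]
 tall 43 [371.9 270.6] c [492.2 359.1 128. ] top [492.5 359.5 128.5] mid-range [492.8 357.8 129.5]
 tray 846 [581.7 -64.4] [213.  103.3] 5.9 64.8
 tray 223 [465.9 -44.9] [109.   55.3] 39.2 65.3
 tray 1871 [547.8  81.5] [252.3 105.6] 5.7 93.3
 rack? 355 [387.6 265. ] [352.7 295.9] [102.9  24.8] 82.1 21.1
 rack? 2482 [335.3 308.7] [539.5 328. ] [152.6 190.4] 19.5 22.3
```

Emit:
jog_arm(
  commands=[
    [0.2,[0,-0.2,0],[0,0,0]],
    [0.2,[-0.02,-0.42,0.03],[0,0,0]],
    [0.2,[-0.02,-0.42,0.03],[0,0,0]],
    [0.2,[-0.02,-0.42,0.03],[0,0,0]],
    [0.2,[-0.02,-0.42,0.03],[0,0,0]],
    [0.2,[-0.02,-0.42,0.04],[0,0,0]],
    [0.2,[-0.02,-0.32,0.04],[0,0,0]],
    [0.2,[-0.01,-0.16,0.04],[0,0,0]],
    [0.2,[0,0,0],[0,0.13,-0.055]],
    [0.2,[0,0,0],[0,0.13,-0.055]],
  ],
)

```text
t: 22.45
ee_pos: [460.5, 346.5, 236.3]
orientation: [-3.117, -0.285, 0.09]
ft_force: [-0.6, -1.6, -0.5]
width: 52.9
grasp_force: 0.0
```

Emit:
jog_arm(
  commands=[
    [0.2,[0,0,0],[0.01,0.13,-0.055]],
    [0.2,[0,0,0],[0,0.13,-0.055]],
    [0.2,[0,0,0],[0,0.13,-0.055]],
    [0.2,[0,0,0],[0,0.125,-0.05]],
    [0.2,[-0.1,0,0.28],[0,0,0]],
    [0.2,[-0.1,0,0.28],[0,0,0]],
    [0.2,[-0.07,0,0.2],[0,0,0]],
    [0.2,[0,0,0],[0,0,0]],
    [0.2,[0,0,0],[0,0,0]],
  ],
)

```text
t: 23.35
ee_pos: [460.8, 346.3, 156.5]
orientation: [-2.992, -0.522, -0.525]
ft_force: [0.2, 0.4, -0.2]
width: 52.5
grasp_force: 0.0
```

```bash
python3 - <<'E'
from h import *
T=pose(20,20); plan((tcp(S2,65,T),T),(tcp(S2,0,T),T))
E
```

```text
t 23.35 at [460.8 346.3 156.5] yaw-x [0.885 0.318 0.34 ] z [ 0.32   0.115 -0.94 ] w 52.5 F [ 0.2  0.4 -0.2] q [ 0.68  0.34  2.01 -0.25  0.47  2.11]
 turn [ 0.001  0.002 -0.004] shift after turn [-0.012  0.002  0.072] shift before turn [-0.012  0.002  0.072]
 turn [0. 0. 0.] shift after turn [ 0.168 -0.     0.628] shift before turn [ 0.168 -0.     0.628]
```

Emit:
jog_arm(
  commands=[
    [0.2,[-0.01,0,0.07],[0,0,0]],
    [0.2,[0.04,0,0.15],[0,0,0]],
    [0.2,[0.05,0,0.19],[0,0,0]],
    [0.2,[0.05,0,0.19],[0,0,0]],
    [0.2,[0.025,0,0.095],[0,0,0]],
    [0.2,[0,0,0],[0,0,0]],
    [0.2,[0,0,0],[0,0,0]],
  ],
)

```text
t: 24.05
ee_pos: [496.6, 359.8, 96.9]
orientation: [-2.991, -0.522, -0.526]
ft_force: [0.8, -0.0, -0.3]
width: 52.8
grasp_force: 0.0
```

```bash
python3 - <<'E'
from h import *
T=pose(20,20); plan((tcp(S2,0,T),T))
E
```

```text
t 24.05 at [496.6 359.8  96.9] yaw-x [0.884 0.318 0.341] z [ 0.321  0.116 -0.94 ] w 52.8 F [ 0.8 -0.  -0.3] q [ 0.66  0.48  1.96 -0.29  0.37  2.14]
 turn [ 0.001  0.001 -0.004] shift after turn [0.001 0.006 0.008] shift before turn [0.001 0.006 0.008]
```

Emit:
jog_arm(
  commands=[
    [-1,[0,0,0],[0,0,0]],
    [-1,[0,0,0],[0,0,0]],
    [-1,[0,0,0],[0,0,0]],
    [-1,[0,0,0],[0,0,0]],
    [-1,[0,0,0],[0,0,0]],
    [-1,[0,0,0],[0,0,0]],
    [-1,[0,0,0],[0,0,0]],
  ],
)

```text
t: 24.75
ee_pos: [496.5, 359.9, 96.7]
orientation: [-2.991, -0.522, -0.526]
ft_force: [-2.9, -1.1, 5.4]
width: 23.5
grasp_force: 30.0
```

Gripped at 23.5 mm, so I draw it out along its axis, lift it and turn it upright.

Emit:
jog_arm(
  commands=[
    [-1,[-0.01,0,-0.04],[0,0,0]],
    [-1,[-0.025,0,-0.09],[0,0,0]],
    [-1,[-0.04,0,-0.14],[0,0,0]],
    [-1,[-0.04,0,-0.14],[0,0,0]],
    [-1,[-0.04,0,-0.14],[0,0,0]],
    [-1,[-0.02,0,-0.08],[0,0,0]],
    [-1,[0.06,0,-0.17],[0,0,0]],
    [-1,[0.1,0,-0.27],[0,0,0]],
    [-1,[0.1,0,-0.27],[0,0,0]],
    [-1,[0,0,0],[0,-0.1,0.04]],
  ],
)

```text
t: 25.75
ee_pos: [460.5, 347.2, 228.5]
orientation: [-3.022, -0.48, -0.41]
ft_force: [-0.0, -0.5, -1.8]
width: 23.4
grasp_force: 30.0
```

Emit:
jog_arm(
  commands=[
    [-1,[0,0,0],[0,-0.14,0.06]],
    [-1,[0,0,0],[-0.01,-0.15,0.06]],
    [-1,[0,0,0],[0,-0.15,0.06]],
    [-1,[0,0,0],[0,-0.14,0.06]],
    [-1,[0,0,0],[0,-0.1,0.04]],
    [-1,[0,0,0],[0,0,0]],
  ],
)

```text
t: 26.35
ee_pos: [462.2, 346.6, 224.0]
orientation: [3.098, 0.15, -0.421]
ft_force: [-0.1, -0.5, -2.4]
width: 23.8
grasp_force: 30.0
```

```bash
python3 - <<'E'
from h import *
T=pose(5.5,-15); c=(549,80)
plan((place(c,93,40,T),T),(place(c,93,2,T),T))
d=get_image('scene'); cv2.imwrite('pics/s7.png',cv2.resize(d['image'][120:300,240:420],None,fx=3.3,fy=3.3))
E
```

```text
t 26.35 at [462.2 346.6 224. ] yaw-x [ 0.959  0.093 -0.267] z [-0.266 -0.024 -0.964] w 23.8 F [-0.1 -0.5 -2.4] q [0.56 0.47 1.58 0.12 1.34 1.99]
 turn [-0.002  0.01   0.001] shift after turn [0.585 2.737 0.02 ] shift before turn [0.583 2.738 0.01 ]
 turn [0. 0. 0.] shift after turn [ 0.098 -0.     0.367] shift before turn [ 0.098 -0.     0.367]
```

View pics/s7.png

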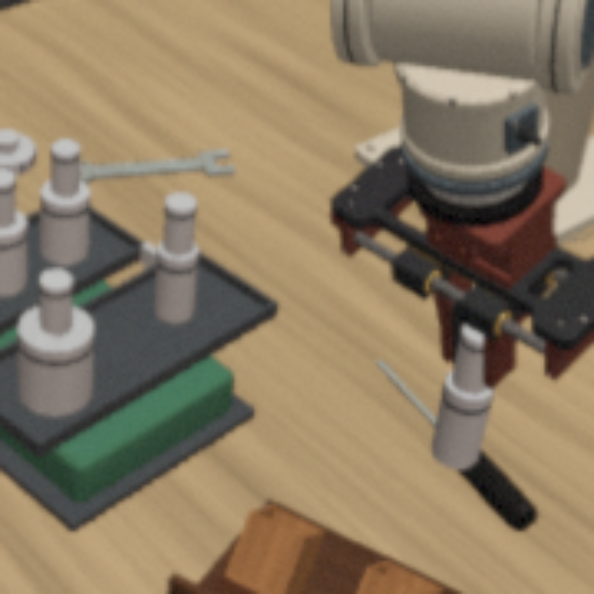

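The crop shows the second small weight out of the rack and nearly upright in the gripper at (462,410). The first small weight stands in tray A at (177,265). I'll carry the second to tray A's centre.

Emit:
jog_arm(
  commands=[
    [-1,[0.04,0.2,-0.02],[0,0.01,0]],
    [-1,[0.08,0.4,0],[0,0,0]],
    [-1,[0.08,0.4,0],[0,0,0]],
    [-1,[0.08,0.4,0],[0,0,0]],
    [-1,[0.08,0.4,0],[0,0,0]],
    [-1,[0.09,0.4,0],[0,0,0]],
    [-1,[0.08,0.36,0],[0,0,0]],
    [-1,[0.05,0.18,0.02],[0,0,0]],
    [-1,[0,0,0],[0,0,0]],
    [-1,[0,0,0],[0,0,0]],
  ],
)

```text
t: 27.4
ee_pos: [543.0, 80.0, 209.7]
orientation: [3.102, 0.152, -0.406]
ft_force: [0.1, 0.2, -1.4]
width: 23.2
grasp_force: 30.0
```

```bash
python3 - <<'E'
from h import *
T=pose(5.5,-15); c=(549,80)
plan((place(c,93,40,T),T),(place(c,93,2,T),T))
for n in ('scene',):
    d=get_image(n); P=cloud(d); hsv=cv2.cvtColor(d['image'],cv2.COLOR_BGR2HSV); g=P[(abs(P[...,0]-549)<32)&(abs(P[...,1]-80)<30)&(P[...,2]>105)&(P[...,2]<235)&(hsv[...,1]<70)]
    for z in range(110,235,10):
        q=g[abs(g[:,2]-z)<5]
        if len(q)>3: print(n,z,len(q),q.mean(0).round(1)[:2])
E
```

```text
t 27.4 at [543.   80.  209.7] yaw-x [ 0.962  0.095 -0.257] z [-0.256 -0.022 -0.966] w 23.2 F [ 0.1  0.2 -1.4] q [0.12 0.45 1.64 0.01 1.31 1.59]
 turn [-0.003 -0.002  0.003] shift after turn [0.018 0.006 0.024] shift before turn [0.018 0.006 0.024]
 turn [0. 0. 0.] shift after turn [ 0.098 -0.     0.367] shift before turn [ 0.098 -0.     0.367]
scene 130 7 [560.7  82.2]
scene 140 35 [556.6  91.1]
scene 150 41 [557.2  90.6]
scene 160 44 [556.2  90.8]
scene 170 39 [555.9  90.4]
scene 180 38 [557.3  90.4]
scene 190 56 [555.3  89.2]
scene 200 43 [556.  87.]
scene 210 23 [557.3  85.8]
scene 220 21 [558.2  87.2]
scene 230 22 [559.4  82.4]
```

Emit:
jog_arm(
  commands=[
    [-1,[0.04,0,0.1],[0,0,0]],
    [-1,[0.04,0,0.13],[0,0,0]],
    [-1,[0.025,0,0.1],[0,0,0]],
    [-1,[0.015,0,0.06],[0,0,0]],
    [-1,[0.01,0,0.03],[0,0,0]],
    [-1,[0,0,0],[0,0,0]],
    [-1,[0,0,0],[0,0,0]],
  ],
)

```text
t: 28.15
ee_pos: [545.4, 80.1, 165.7]
orientation: [3.101, 0.152, -0.406]
ft_force: [-1.2, 0.5, -0.5]
width: 23.5
grasp_force: 30.0
```

Emit:
jog_arm(
  commands=[
    [-1,[0.01,0,0.03],[0,0,0]],
    [-1,[0.01,0,0.03],[0,0,0]],
    [-1,[0.01,0,0.03],[0,0,0]],
    [-1,[0,0,0],[0,0,0]],
    [-1,[0,0,0],[0,0,0]],
  ],
)

```text
t: 28.65
ee_pos: [546.0, 80.1, 156.0]
orientation: [3.101, 0.152, -0.406]
ft_force: [-0.0, 0.8, -0.3]
width: 23.7
grasp_force: 30.0
```

Emit:
jog_arm(
  commands=[
    [0.2,[0,0,0],[0,0,0]],
    [0.2,[0,0,0],[0,0,0]],
    [0.2,[0,0,0],[0,0,0]],
    [0.2,[0,0,0],[0,0,0]],
    [0.2,[0,0,-0.1],[0,0,0]],
    [0.2,[0,0,-0.3],[0,0,0]],
    [0.2,[0,0,-0.35],[0,0,0]],
    [0.2,[0,0,-0.35],[0,0,0]],
    [0.2,[0,0,-0.4],[0,0,0]],
  ],
)

```text
t: 29.55
ee_pos: [584.4, 83.5, 302.8]
orientation: [3.101, 0.153, -0.407]
ft_force: [-0.2, -0.5, -0.4]
width: 52.6
grasp_force: 0.0
```

Emit:
jog_arm(
  commands=[
    [0.2,[-0.3,0.1,-0.1],[0,0,0]],
    [0.2,[-0.4,0.1,-0.1],[0,0,0]],
    [0.2,[-0.4,0.1,-0.1],[0,0,0]],
    [0.2,[0,0,0],[0,0,0]],
    [0.2,[0,0,0],[0,0,0]],
    [0.2,[0,0,0],[0,0,0]],
    [0.2,[0,0,0],[0,0,0]],
    [0.2,[0,0,0],[0,0,0]],
    [0.2,[0,0,0],[0,0,0]],
    [0.2,[0,0,0],[0,0,0]],
  ],
)

```text
t: 30.55
ee_pos: [489.4, 44.0, 357.9]
orientation: [3.101, 0.153, -0.407]
ft_force: [0.3, -0.2, 0.3]
width: 52.5
grasp_force: 0.0
```

Emit:
jog_arm(
  commands=[
    [0.2,[0,0,0],[0,0,0]],
    [0.2,[0,0,0],[0,0,0]],
    [0.2,[0,0,0],[0,0,0]],
    [0.2,[0,0,0],[0,0,0]],
    [0.2,[0,0,0],[0,0,0]],
    [0.2,[0,0,0],[0,0,0]],
    [0.2,[0,0,0],[0,0,0]],
    [0.2,[0,0,0],[0,0,0]],
    [0.2,[0,0,0],[0,0,0]],
    [0.2,[0,0,0],[0,0,0]],
  ],
)

```text
t: 31.55
ee_pos: [489.3, 43.9, 358.3]
orientation: [3.101, 0.153, -0.406]
ft_force: [0.3, -0.6, -0.6]
width: 52.6
grasp_force: 0.0
```

```bash
python3 - <<'E'
from h import *; from m import *
plan()
d=get_image('scene'); P=cloud(d); report('s',d['image'],P); hsv=cv2.cvtColor(d['image'],cv2.COLOR_BGR2HSV)
for nm,y0 in (('A',80),('B',-69)):
    c=np.array([547 if nm=='A' else 562,y0]); u=np.array([np.cos(np.radians(5.5)),np.sin(np.radians(5.5))]); v=np.array([-u[1],u[0]])
    a=(P[...,:2]-c)@u; b=(P[...,:2]-c)@v
    q=P[(abs(a)<112)&(abs(b)<36)&(P[...,2]>60)&(P[...,2]<100)&(hsv[...,2]<90)]; print(nm,len(q),np.median(q[:,2]).round(2))
cv2.imwrite('pics/s8.png',cv2.resize(d['image'][60:360,100:420],None,fx=2,fy=2))
E
```

```text
t 31.55 at [489.3  43.9 358.3] yaw-x [ 0.962  0.095 -0.257] z [-0.256 -0.023 -0.966] w 52.6 F [ 0.3 -0.6 -0.6] q [ 0.07  0.22  1.62 -0.01  1.56  1.54]
s bench z -0.3932587051281189
 tall 269 [259.  171.2] c [494.9 -66.9 154.2] top [490.9 -72.2 185. ] mid-range [490.7 -72.5 185.1]
 tall 278 [239.6 180.5] c [562.4 -61.  153.5] top [559.4 -65.5 185.5] mid-range [558.1 -65.8 185.1]
 tall 296 [218.3 190.5] c [633.  -54.6 154. ] top [629.3 -59.8 185.3] mid-range [629.7 -61.3 185. ]
 tall 256 [293.3 195.7] c [490.7  77.4 158.3] top [487.1  73.8 186.3] mid-range [485.4  72.4 186.7]
 tall 255 [274.7 207.1] c [557.7  88.2 158.6] top [554.2  84.1 186.7] mid-range [552.9  83.9 186.6]
 tall 481 [256.1 222.6] c [624.1 103.4 151.4] top [619.6  97.5 186.8] mid-range [619.4  96.7 186.4]
 rack? 356 [387.6 264.9] [353.  297.4] [101.1  24.9] 82.4 21.4
 rack? 2481 [335.  308.7] [538.6 328. ] [154.7 188.4] 19.1 20.1
A 708 79.01
B 630 77.74
```

View pics/s8.png

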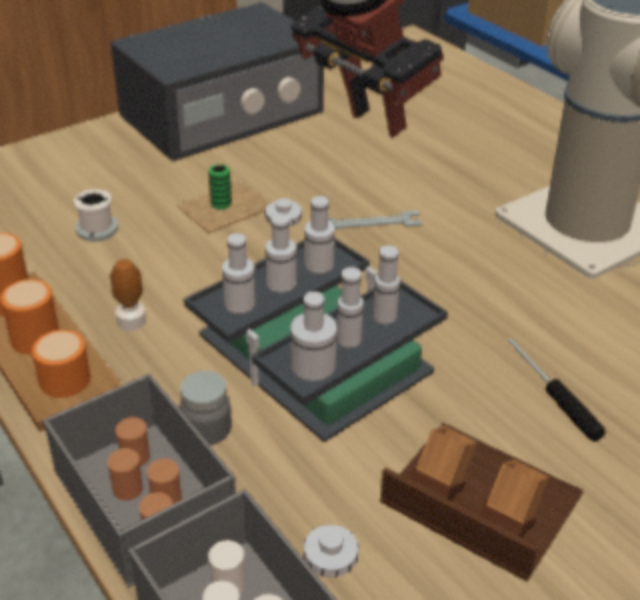

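The picture shows three mids in tray B and the large plus two smalls in tray A, all upright, with the trays about level. The grip stands on the pad at (220,187), the rack is empty, and the bystanders are untouched. One more second to settle, then I hand it in.

Emit:
jog_arm(
  commands=[
    [0.2,[0,0,0],[0,0,0]],
    [0.2,[0,0,0],[0,0,0]],
    [0.2,[0,0,0],[0,0,0]],
    [0.2,[0,0,0],[0,0,0]],
    [0.2,[0,0,0],[0,0,0]],
    [0.2,[0,0,0],[0,0,0]],
    [0.2,[0,0,0],[0,0,0]],
    [0.2,[0,0,0],[0,0,0]],
    [0.2,[0,0,0],[0,0,0]],
    [0.2,[0,0,0],[0,0,0]],
  ],
)

```text
t: 32.6
ee_pos: [489.3, 43.9, 358.3]
orientation: [3.101, 0.153, -0.406]
ft_force: [-0.4, -0.4, -0.6]
width: 52.7
grasp_force: 0.0
```

```bash
python3 - <<'E'
from h import *; from m import *
d=get_image('scene'); P=cloud(d); report('s',d['image'],P)
print(close_job())
E
```

```text
s bench z -0.3725324727698194
 tall 274 [259.  171.2] c [494.9 -67.  154. ] top [490.7 -71.8 185.4] mid-range [490.4 -72.6 185.5]
 tall 277 [239.7 180.5] c [562.3 -61.  153.6] top [558.5 -65.6 184.8] mid-range [558.1 -66.8 185.3]
 tall 297 [218.3 190.5] c [633.  -54.4 154.1] top [629.5 -60.  185.2] mid-range [629.8 -60.4 185.2]
 tall 257 [293.2 195.8] c [490.8  77.3 157.9] top [486.9  73.6 186.8] mid-range [486.   72.7 186.2]
 tall 257 [274.7 207.1] c [557.5  88.2 158.5] top [554.2  83.8 186.9] mid-range [552.9  82.8 187.2]
 tall 484 [256.2 222.6] c [624.1 103.6 151.3] top [619.5  97.4 186.6] mid-range [619.3  96.3 186.3]
 rack? 352 [387.5 264.9] [352.8 296.5] [101.   24.1] 81.7 21.4
 rack? 2481 [335.1 308.9] [538.7 327.8] [154.3 189.8] 19.2 20.7
the job is handed in; nothing more can be done
None
```

The job is handed in at 32.6 s: the large and both small weights stand in tray A and the three mids in tray B, 900 g nominal each. The trays settled about 1 mm apart by camera, within the weights' 2 % tolerance, and the lamp grip stands upright on the cork pad.

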